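Run the C-clamp down finger-tight on the pastry board

TASK

The pastry board is about to be used for kneading, but the C-clamp that holds it to the front edge of the worktop has been backed off. With a fingertip, push the clamp's T-bar round clockwise (seen from above) until the pad bears on the board and the bar stops turning finger-tight, then come away. Only push the bar, do not grip or force it, and leave the other things on the worktop where they are.

Things in the scene. Friction and masses are not known exactly. Their poses are not given: they have to be found in the camera images.
- clamp: dark steel C-clamp (100 mm opening) over the worktop's front edge, the edge farthest from the robot; fixed, only its screw moves. Origin on the screw's axis at worktop level, z up along the screw, x from the axis out to the spine beyond the edge (62 to 90 mm from the axis). Top of its upper arm (24 mm wide) 97 mm, of the round nut boss on the axis (31 mm wide) 104 mm above the worktop.
- clamp_screw (a joint): turn of the screw: 0 = pad just meets the board, positive = backed off (2.5 to 7 rad at the start). Turning clockwise from above lowers it and sinks the screw 4 mm a turn. It turns at about 0.05 N m (1 N at 50 mm from the axis) and stays where it is left. At 0 the pad is down and the bar comes to a firm stop. Finger-tight is 3 to 15 N on the long arm against that stop; above 35 N is forcing it.
- screw_head (a point): centre of the screw's head, on the screw's axis, where the T-bar goes through it: 160 mm above the worktop when tight, up to 4.5 mm more at the start. The head is 21 mm in diameter and reaches 12 mm above and below this point; the 14 mm threaded spindle runs on below.
- bar_end (a point): centre of the 14 mm ball at the end of the T-bar's long arm, 64 mm from the screw's axis, level with screw_head. The bar is a level bright steel rod 8 mm thick, slid to one side: long arm 64 mm, short arm 26 mm the opposite way, a ball on each end. It turns above everything else on the board, with at least 45 mm free below it.
- board: beech pastry board, 420 mm deep, 560 mm wide, 20 mm thick, lying on the worktop; origin under its centre, y along the worktop's edge. Fixed.
- banneton_mid (a point): centre of the oval cane banneton, about 240 by 150 mm, 73 mm high, on the board. Leave alone.
- scraper_mid (a point): centre of the flexible orange plastic bowl scraper, D-shaped, 136 by 100 mm, 5 mm thick, flat on the board. Leave alone.
- bench_knife_mid (a point): centre of the steel bench knife with wooden handle, 150 by 100 mm, 22 mm high, flat on the board. Leave alone.
- dredger_mid (a point): centre of the metal flour dredger, a can 69 mm in diameter and 86 mm high with a domed lid, on the board. Leave alone.
- ramekin_mid (a point): centre of the small white ceramic bowl, 84 mm in diameter, 45 mm high, on the board. Leave alone.
- trivet_center (a point): centre of the cork trivet, a disc 160 mm in diameter, 12 mm thick, on the worktop to the left of the board. Leave alone.

How it is judged:
On the way:
1. a finger presses the T-bar against the landed pad (at least 2 N, screw within 0.06 rad of touching or past it) (value of joint clamp_screw below 0.06 rad and contact force between the fingers and clamp above 2 N), for 0.1 s.
At the end, for the whole second after the job is handed in: The screw is at rest with the pad down on the board (within 0.08 rad of touching, or tighter), after a finger has pressed the bar against the landed pad with 2 N or more, and every other thing is within 15 mm of where it started (value of joint clamp_screw below 0.08 rad and velocity of joint clamp_screw between -0.05 and 0.05 rad/s and distance of each of banneton_mid, scraper_mid, bench_knife_mid, dredger_mid, ramekin_mid, trivet_center from where it was at the start of the episode below 0.015 m).
It fails at once if the clamp was gripped or forced (more than 35 N between fingers and clamp) (contact force between the fingers and clamp above 35 N).
It fails at once if another thing on the worktop was pushed, lifted or carried (more than 15 mm) (distance of any of banneton_mid, scraper_mid, bench_knife_mid, dredger_mid, ramekin_mid, trivet_center from where it was at the start of the episode above 0.015 m).
It also fails if it takes over 54 s, if anything falls off the work surface, if the arm or the gripper's body presses on something with over 40 N, if the wrist force passes 120 N, or if a joint passes its speed limit or range.

ROBOT

A 6-joint arm with a two-finger parallel gripper is mounted at the origin on the work surface. World frame = base frame: x ahead of the robot, y to its left, z up, the work surface at z = 0. Lengths are in m, angles in rad, forces in N, time in s.
With the tool pointing down it reaches from about 0.35 to 0.775 m from the base axis. Payload 5.5 kg.
Tool frame: the origin (TCP) lies midway between the tips of the shut fingers; the grasp point (between the pads) lies 19 mm behind it; z points along the fingers, y is the line along which they close (so a half turn about z gives the same grasp; the last joint's range is limited). The gripper opens to 85 mm and grips with 20 to 120 N. Pads are 22 mm wide; open, the fingers measure 114 mm over their backs; the gripper's body (76 mm by 85 mm) begins 54 mm behind the grasp point. The pads swing forward as they close: fully open they stand 13 mm farther back than shut.
Start: joints at [-1.469, 0.313, 0.046, 1.304, 0, 1.431], TCP at [0.138, -0.558, 0.231] pointing down, gripper open.
Joint ranges: [-2.76, 2.76], [-0.86, 1.69], [-1.03, 1.26], [-2.2, 2.34], [-1.47, 1.5], [-3.14, 3.14]. Speed limits (rad/s): [2.57, 2.57, 3.14, 3.14, 3.14, 3.14].

INTERFACE

Orientations are given as a unit quaternion [w, x, y, z].
In Python, from workcell import telemetry, imaging, env gives the robot as it stands. The module is installed in compiled form; this text tells all that it offers.
- The arm moves only by the tool step_arm, never from a script. Its argument "moves" is a list of rows, each a list of 3 entries, a list of its own where there are three numbers: the shift along the tool's x, y, z in mm, then the turn, a rotation vector about the tool's x, y, z in rad, then the finger opening in mm, from 0 to 85.4. A call has 1 to 8 rows; each row is the pose to reach, as a shift and turn from the pose commanded when the call began, along the tool's axes at that moment; what a row does not reach only later rows make up. A row lasts 1/12 s, in which the tool goes at most 41.7 mm and 7.16 degrees, less where a joint would pass 70% of its speed; a pose out of reach is approached as far as the arm can. A call with a gripper value outside its range is refused whole. The fingers move at their own pace and stop on an object; "grip_force" is the grip in N (left out, the last holds). Time passes only in rows, so rows that repeat a pose let the fingers close. It gives the time, the measured TCP pose, the force, the opening and the grip force at its end, in the units of the state.
- telemetry.get_state(): the state, without advancing time (a new reading comes with each control period).
- imaging.read_camera(name): name is "side" or "top"; returns the picture (400x640x3 uint8, red, green, blue); there is no depth.
- imaging.camera_params(name): a dict with "camera_matrix" (3x3 intrinsics, pixels), "pose" (4x4, takes a point from camera to world coordinates). Camera axes: x right, y up, looking along -z (the intrinsics and any distortion apply to the point x, -y, -z); pixel columns grow to the right and rows downward; lengths in m; the calibration is good to about 2 mm. A picture is of the moment at which its call begins. camera_params takes no time and is no camera call.
- env.hand_in(): hands the job in; it is judged then, once.
The state is a dict: "clock": time; "joint_pos": joint angles; "qvel": joint speeds; "tau": joint torques, N m; "tcp_pos": TCP position; "orientation": TCP orientation; "wrist_force": force on the tool from outside, world axes, zero at the start; "ft_torque": the same for the moment, N m; "finger_gap": finger opening in m; "grip_force": force on a finger pad.
Only numpy, scipy, OpenCV 4.12 (cv2) and the standard library are available. Lean on these libraries where they do the work, as an engineer would, in place of code of your own. Each camera call takes 0.05 s, during which the arm holds its last target. There are 200 camera calls.

## Working session

There is one attempt and no reset: what is moved stays moved. The work goes in short steps, Python scripts to look and compute and a tool call to move; the robot and the scene stay as the last step left them, time stands still between calls to the robot, and variables do not carry over. Pictures are saved under pics/ and viewed, at most 10 in all, crops included, and the job is handed in when it is done.

Besides the shell and the picture viewer there is one more tool, called after "Emit:" by a JSON object that holds its "fn" and its "kwargs". step_arm: Moves the arm, as the interface text tells. Its arguments: {"type":"object","properties":{"moves":{"type":"array"},"grip_force":{"type":"number"}},"required":["moves"]}

```bash
mkdir -p pics
python3 - <<'E'
from workcell import telemetry, imaging
import cv2, numpy as np
np.set_printoptions(precision=4,suppress=True)
for n in("top","side"):
    cv2.imwrite(f"pics/{n}0.png",imaging.read_camera(n)[:,:,::-1])
    p=imaging.camera_params(n);print(n,p)
print(telemetry.get_state())
E
```

```text
top {'camera_matrix': array([[483.4944,   0.    , 322.9796],
       [  0.    , 483.4944, 208.3223],
       [  0.    ,   0.    ,   1.    ]]), 'pose': array([[-0.0293,  0.9959, -0.0858,  0.3757],
       [-0.9996, -0.0293,  0.0014,  0.1318],
       [-0.0011,  0.0858,  0.9963,  1.2806],
       [ 0.    ,  0.    ,  0.    ,  1.    ]])}
side {'camera_matrix': array([[379.2809,   0.    , 318.7364],
       [  0.    , 379.2809, 205.1073],
       [  0.    ,   0.    ,   1.    ]]), 'pose': array([[ 0.9844,  0.1119, -0.136 ,  0.3509],
       [-0.1757,  0.5753, -0.7988, -0.6014],
       [-0.0111,  0.8102,  0.586 ,  0.6322],
       [ 0.    ,  0.    ,  0.    ,  1.    ]])}
{'clock': 0.1, 'joint_pos': array([-1.4686,  0.3139,  0.0451,  1.3036, -0.    ,  1.4312]), 'qvel': array([-0.0014, -0.0002,  0.0039,  0.0009,  0.0002,  0.0001]), 'tau': array([  0.0018, -48.1724,  29.9245,   0.0127,   0.    ,  -0.    ]), 'tcp_pos': array([ 0.1376, -0.5578,  0.2305]), 'orientation': array([-0.0008,  0.9927,  0.1206,  0.    ]), 'wrist_force': array([ 0.8941,  0.3021, -0.4386]), 'ft_torque': array([0.0103, 0.069 , 0.0425]), 'grip_force': 0.0, 'finger_gap': 0.08536898473552067}
```

View pics/top0.png

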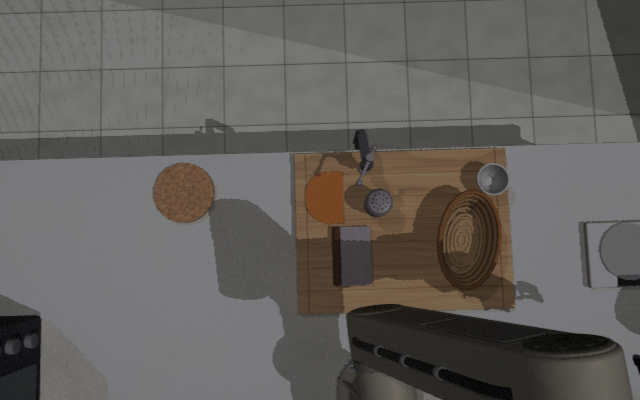

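View pics/side0.png

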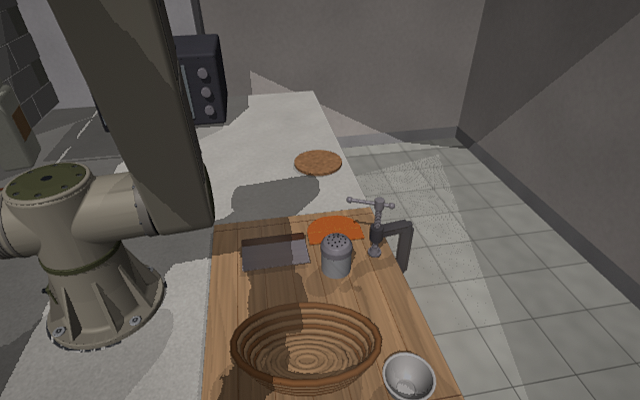

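The top view shows the clamp head near (368,158) with the bar running to about (359,183). In the side view the head is near (379,203) and the long arm's ball near (350,200). I'll zoom in on both.

Run:
```python
import cv2, numpy as np
a=cv2.imread("pics/top0.png")[130:205,330:410]; b=cv2.imread("pics/side0.png")[180:255,335:415]
f=lambda i:cv2.resize(i,None,fx=5,fy=5,interpolation=cv2.INTER_CUBIC)
cv2.imwrite("pics/c0.png",np.hstack([f(a),f(b)]))
```

```text
(no output)
```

View pics/c0.png

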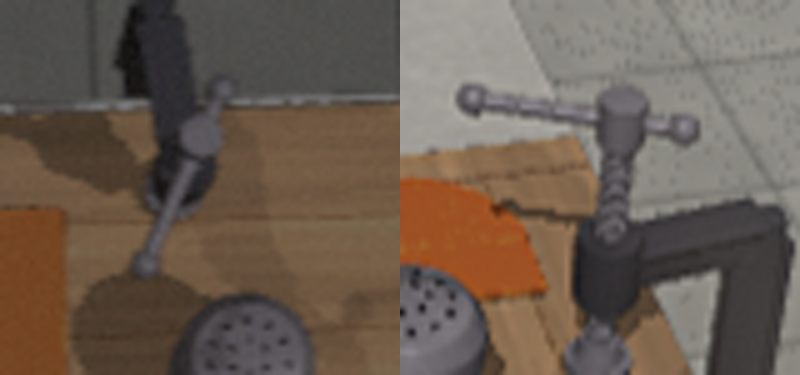

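The crop gives these full-image pixels:

| Point | Top view | Side view |
|---|---|---|
| Head | (370.4,156.6) | (379.2,203.6) |
| Long ball | (359.2,182.8) | (349.2,199.6) |
| Short ball | (374.4,147.6) | (391.8,205.6) |

Next I'll triangulate them and cross-check the heights and lengths.

```bash
cat > h.py <<'E'
from workcell import imaging, telemetry
import numpy as np
from scipy.spatial.transform import Rotation as R
np.set_printoptions(precision=4,suppress=True)
def ray(n,u):
    p=imaging.camera_params(n);K=p["camera_matrix"];T=p["pose"]
    d=np.linalg.inv(K)@[u[0],u[1],1.]; d=T[:3,:3]@(d*[1,-1,-1]); return T[:3,3],d/np.linalg.norm(d)
def plane(n,u,z):
    o,d=ray(n,u); return o+d*(z-o[2])/d[2]
def tri(a,b):
    A=np.zeros((3,3));y=np.zeros(3);rs=[ray("top",a),ray("side",b)]
    for o,d in rs: P=np.eye(3)-np.outer(d,d);A+=P;y+=P@o
    x=np.linalg.solve(A,y);return x,[np.linalg.norm(np.cross(x-o,d)) for o,d in rs]
def totool(goal):
    s=telemetry.get_state();w,x,y,z=s["orientation"]
    return R.from_quat([x,y,z,w]).inv().apply(np.array(goal)-s["tcp_pos"])*1000
E
python3 - <<'E'
from h import *
for n,a,b in(("head",(370.4,156.6),(379.2,203.6)),("long",(359.2,182.8),(349.2,199.6)),("short",(374.4,147.6),(391.8,205.6))):
    print(n,tri(a,b),plane("top",a,.163),plane("side",b,.163))
print(plane("top",(378,203),.086),plane("side",(337,240),.09))
s=telemetry.get_state();w,x,y,z=s["orientation"];print(R.from_quat([x,y,z,w]).as_matrix())
E
```

```text
head (array([0.5876, 0.0164, 0.1652]), [np.float64(0.002196540723809004), np.float64(0.0021965407238089233)]) [0.5902 0.0157 0.163 ] [0.5864 0.0193 0.163 ]
long (array([0.5281, 0.0443, 0.164 ]), [np.float64(0.0008522561277351365), np.float64(0.0008522561277348179)]) [0.5291 0.0441 0.163 ] [0.5277 0.0457 0.163 ]
short (array([0.6103, 0.0058, 0.1642]), [np.float64(0.0007687355931810684), np.float64(0.0007687355931811438)]) [0.6113 0.0055 0.163 ] [0.6101 0.0073 0.163 ]
[ 0.4878 -0.0068  0.086 ] [0.4928 0.0035 0.09  ]
[[ 0.9709  0.2394 -0.0002]
 [ 0.2394 -0.9709  0.0016]
 [ 0.0002 -0.0016 -1.    ]]
```

Run:
```python
import cv2
b=cv2.imread("pics/side0.png")[190:260,360:415]
b=cv2.convertScaleAbs(cv2.resize(b,None,fx=8,fy=8,interpolation=cv2.INTER_NEAREST),alpha=1.8)
for i in range(0,70,10): cv2.putText(b,str(190+i),(0,i*8+8),0,.35,(0,255,255)); cv2.line(b,(0,i*8),(439,i*8),(0,255,255),1)
for i in range(0,55,10): cv2.putText(b,str(360+i),(i*8,556),0,.35,(0,255,0))
cv2.imwrite("pics/c1.png",b)
from h import *
# predicted side pixels of axis points
p=imaging.camera_params("side");K=p["camera_matrix"];T=np.linalg.inv(p["pose"])
for z in(.02,.097,.104,.148,.16,.172,.176):
    c=T@[.587,.0165,z,1]; c=c[:3]*[1,-1,-1]; q=K@c; print(z,q[:2]/q[2])
```

```text
0.02 [374.777  254.0754]
0.097 [377.4025 228.5151]
0.104 [377.6552 226.0545]
0.148 [379.3026 210.0167]
0.16 [379.7702 205.4639]
0.172 [380.2461 200.8306]
0.176 [380.4066 199.2679]
```

View pics/c1.png

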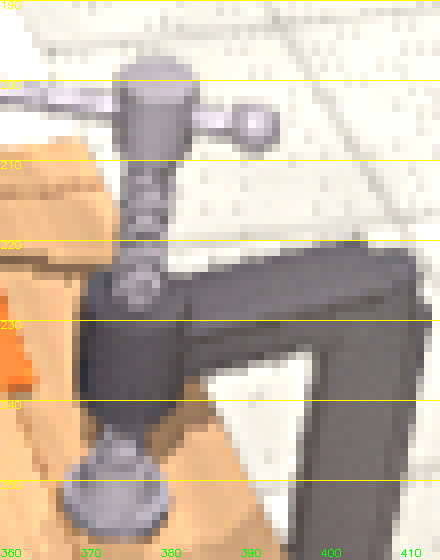

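Axis is at about (0.587, 0.0165). The measured bar length is 91 mm, against 90 mm given, and z is about 0.164. The long arm points to about 155° and lift is about 4 mm, so roughly 6 rad to go (±1.3). I'll shut the fingers, turn the tool square and travel at height.

Emit:
{"fn": "step_arm", "kwargs": {"moves": [[[40,-34,0],[0,0,-0.11],0],[[80,-68,0],[0,0,-0.22],0],[[112,-96,0],[0,0,-0.33],0],[[144,-124,0],[0,0,-0.44],0],[[176,-151,0],[0,0,-0.55],0],[[208,-178,0],[0,0,-0.66],0],[[240,-206,0],[0,0,-0.77],0],[[272,-233,0],[0,0,-0.88],0]], "grip_force": 20}}

```text
clock: 0.77
tcp_pos: [0.3319, -0.2851, 0.2311]
orientation: [-0.0, 0.845, 0.534, -0.0]
wrist_force: [1.8, -0.6, -0.5]
finger_gap: 0.0002
grip_force: 0.0
```

Run:
```python
from h import *
s=telemetry.get_state();w,x,y,z=s["orientation"];M=R.from_quat([x,y,z,w]).as_matrix();print(s["tcp_pos"],np.arctan2(M[1,0],M[0,0]),s["joint_pos"],s["finger_gap"],totool([.539,.0035,.215]))
```

```text
[ 0.3319 -0.2851  0.2311] 1.1266362450938208 [-0.8935  0.0477 -0.2804  1.2429  0.      1.1214] 0.00020273589883010415 [349.5736  62.9628  16.1117]
```

Emit:
{"fn": "step_arm", "kwargs": {"moves": [[[40,7,0],[0,0,-0.08],0],[[80,14,0],[0,0,-0.16],0],[[120,21,0],[0,0,-0.24],0],[[160,28,0],[0,0,-0.32],0],[[200,36,0],[0,0,-0.4],0],[[240,43,0],[0,0,-0.444],0],[[280,50,0],[0,0,-0.444],0],[[310,56,0],[0,0,-0.444],0]]}}

```text
clock: 1.43
tcp_pos: [0.5175, -0.0292, 0.2309]
orientation: [-0.0, 0.708, 0.706, 0.0]
wrist_force: [-0.4, -0.6, 0.6]
finger_gap: 0.0
grip_force: 0.0
```

Run:
```python
from h import *
s=telemetry.get_state();w,x,y,z=s["orientation"];M=R.from_quat([x,y,z,w]).as_matrix();print(s["tcp_pos"],np.arctan2(M[1,0],M[0,0]),s["joint_pos"],s["finger_gap"],totool([.539,.0035,.215]))
```

```text
[ 0.5175 -0.0292  0.2309] 1.5677994543128533 [-0.2117  0.2035 -0.1001  1.2674  0.0005  1.3621] 2.7610506189256548e-05 [32.8026 21.3933 15.9414]
```

Emit:
{"fn": "step_arm", "kwargs": {"moves": [[[17,11,0],[0,0,0],0],[[33,21,0],[0,0,0],0],[[33,21,20],[0,0,0],0],[[33,21,45],[0,0,0],0],[[33,21,70],[0,0,0],0],[[33,21,93],[0,0,0],0],[[33,21,93],[0,0,0],0]]}}

```text
clock: 2.02
tcp_pos: [0.534, 0.0014, 0.1333]
orientation: [-0.004, 0.709, 0.705, -0.003]
wrist_force: [-0.9, 0.4, -0.2]
finger_gap: -0.0001
grip_force: 0.0
```

Run:
```python
from h import *
import cv2
i=imaging.read_camera("side")[:,:,::-1]
cv2.imwrite("pics/s2.png",cv2.resize(i[130:270,280:430],None,fx=4,fy=4))
s=telemetry.get_state();print(s["tcp_pos"],s["wrist_force"])
```

```text
[0.5352 0.0011 0.1358] [ 0.0935 -0.1027  0.372 ]
```

View pics/s2.png

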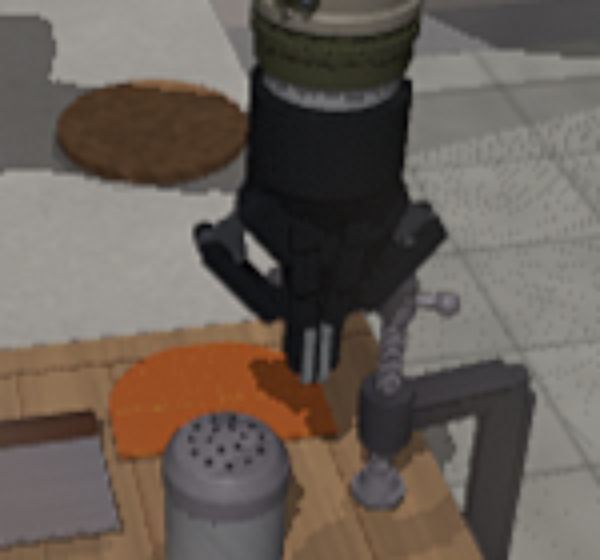

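The shut finger hangs clear beside the bar at the robot side (crop about (310,360)), touching nothing. Next I'll work out the circular waypoints.

```bash
cat >> h.py <<'E'
AX=np.array([.587,.0165])
def arc(step,n=8,r=50,a0=None):
    s=telemetry.get_state();p=s["tcp_pos"];d=p[:2]-AX
    a=np.degrees(np.arctan2(d[1],d[0])) if a0 is None else a0
    print("t",s["clock"],"p",p,"ang",a,"r",np.hypot(*d)*1000,"F",s["wrist_force"])
    for k in range(1,n+1):
        t=np.radians(a-step*k);q=AX+r/1000*np.array([np.cos(t),np.sin(t)])
        print(np.round(totool([*q,.137])).astype(int).tolist(),end=" ")
E
python3 -c "
from h import *
arc(10)"
```

```text
t 2.0667 p [0.5352 0.0011 0.1358] ang -163.48504435768638 r 54.023866135558535 F [ 0.0935 -0.1027  0.372 ]
[10, 2, -1] [18, 2, -1] [27, 3, -1] [35, 6, -1] [43, 10, -1] [50, 15, -1] [56, 22, -1] [60, 29, -1]
```

Emit:
{"fn": "step_arm", "kwargs": {"moves": [[[10,2,-1],[0,0,0],0],[[18,2,-1],[0,0,0],0],[[27,3,-1],[0,0,0],0],[[35,6,-1],[0,0,0],0],[[43,10,-1],[0,0,0],0],[[50,15,-1],[0,0,0],0],[[56,22,-1],[0,0,0],0],[[60,29,-1],[0,0,0],0]]}}

```text
clock: 2.73
tcp_pos: [0.5674, 0.0617, 0.1393]
orientation: [-0.0, 0.709, 0.706, 0.0]
wrist_force: [-1.4, -1.6, 0.2]
finger_gap: -0.0002
grip_force: 0.6
```

```bash
python3 -c "
from h import *
arc(10)"
```

```text
t 2.7333 p [0.5674 0.0617 0.1393] ang 113.38530980456055 r 49.279572492937724 F [-1.3715 -1.5764  0.1618]
[3, 8, 2] [5, 17, 2] [5, 25, 2] [3, 34, 2] [0, 42, 2] [-5, 49, 2] [-11, 56, 2] [-17, 61, 2]
```

Emit:
{"fn": "step_arm", "kwargs": {"moves": [[[3,8,2],[0,0,0],0],[[5,17,2],[0,0,0],0],[[5,25,2],[0,0,0],0],[[3,34,2],[0,0,0],0],[[0,42,2],[0,0,0],0],[[-5,49,2],[0,0,0],0],[[-11,56,2],[0,0,0],0],[[-17,61,2],[0,0,0],0]]}}

```text
clock: 3.4
tcp_pos: [0.6289, 0.0425, 0.1372]
orientation: [0.0, 0.709, 0.705, 0.0]
wrist_force: [-0.5, 0.9, -0.9]
finger_gap: -0.0
grip_force: 0.5
```

```bash
python3 -c "
from h import *
arc(10)"
```

```text
t 3.4 p [0.6289 0.0425 0.1372] ang 31.821556184765406 r 49.27063736647937 F [-0.4626  0.9141 -0.8942]
[-7, 5, 0] [-16, 7, 0] [-24, 8, 0] [-33, 8, 0] [-42, 6, 0] [-50, 2, 0] [-57, -2, 0] [-63, -8, 0]
```

Emit:
{"fn": "step_arm", "kwargs": {"moves": [[[-7,5,0],[0,0,0],0],[[-16,7,0],[0,0,0],0],[[-24,8,0],[0,0,0],0],[[-33,8,0],[0,0,0],0],[[-42,6,0],[0,0,0],0],[[-50,2,0],[0,0,0],0],[[-57,-2,0],[0,0,0],0],[[-60,-4,0],[0,0,0],0]]}}

```text
clock: 4.07
tcp_pos: [0.6229, -0.018, 0.1375]
orientation: [0.0, 0.709, 0.705, -0.0]
wrist_force: [0.4, 2.1, -0.7]
finger_gap: 0.0002
grip_force: 0.5
```

Run:
```python
from h import *
import cv2
i=imaging.read_camera("side")[:,:,::-1]
cv2.imwrite("pics/s3.png",cv2.resize(i[150:260,300:430],None,fx=5,fy=5,interpolation=cv2.INTER_CUBIC))
arc(5)
```

```text
t 4.1167 p [ 0.6228 -0.0181  0.1376] ang -44.03163696290348 r 49.75634806537381 F [-1.1182 -0.0796  0.0494]
[-3, -3, 1] [-6, -6, 1] [-8, -10, 1] [-10, -14, 1] [-12, -18, 1] [-14, -22, 1] [-15, -26, 1] [-15, -30, 1]
```

View pics/s3.png

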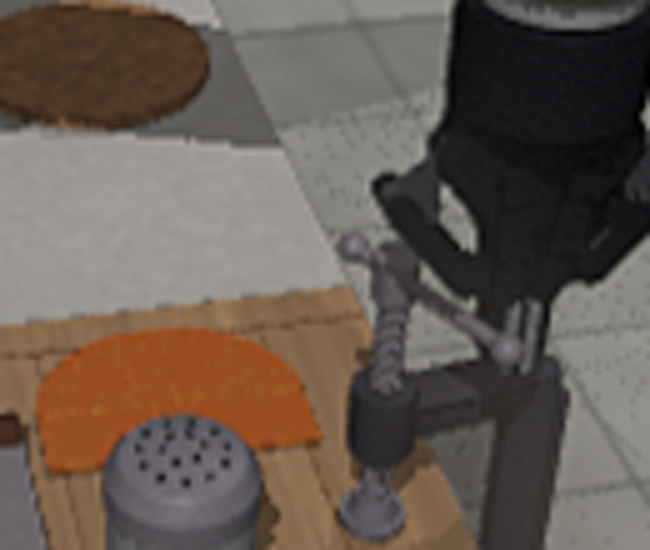

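The bar has swung about 3.8 rad, with its ball now at about px (401,220) and the finger just behind it. I'll continue more gently.

Emit:
{"fn": "step_arm", "kwargs": {"moves": [[[-3,-4,1],[0,0,0],0],[[-5,-7,1],[0,0,0],0],[[-7,-11,1],[0,0,0],0],[[-9,-15,1],[0,0,0],0],[[-10,-19,1],[0,0,0],0],[[-11,-23,1],[0,0,0],0],[[-12,-27,1],[0,0,0],0],[[-12,-31,1],[0,0,0],0]]}}

```text
clock: 4.78
tcp_pos: [0.5922, -0.0287, 0.1363]
orientation: [0.0, 0.709, 0.705, 0.0]
wrist_force: [0.6, 0.1, 0.1]
finger_gap: -0.0002
grip_force: 0.6
```

```bash
python3 -c "
from h import *
arc(3,r=47)"
```

```text
t 4.7833 p [ 0.5922 -0.0287  0.1363] ang -83.37350228554479 r 45.467565410616174 F [0.6015 0.0963 0.1173]
[-2, -2, -1] [-2, -5, -1] [-2, -7, -1] [-2, -10, -1] [-1, -12, -1] [-1, -15, -1] [0, -17, -1] [0, -19, -1]
```

Forces while turning are about 2 N. The bar is now some 4.5 rad round, with 0.5 to 2.5 rad left, so I'll go in short calls and watch the force each time.

Emit:
{"fn": "step_arm", "kwargs": {"moves": [[[0,-2,0],[0,0,0],0],[[0,-4,0],[0,0,0],0],[[0,-6,0],[0,0,0],0],[[0,-6,0],[0,0,0],0]]}}

```text
clock: 5.12
tcp_pos: [0.5862, -0.0285, 0.1364]
orientation: [0.0, 0.709, 0.705, -0.0]
wrist_force: [1.2, 0.1, -0.2]
finger_gap: 0.0002
grip_force: 0.4
```

Emit:
{"fn": "step_arm", "kwargs": {"moves": [[[0,-2,0],[0,0,0],0],[[0,-4,0],[0,0,0],0],[[1,-6,0],[0,0,0],0],[[1,-6,0],[0,0,0],0]]}}

```text
clock: 5.45
tcp_pos: [0.58, -0.0274, 0.1362]
orientation: [-0.0, 0.709, 0.705, -0.0]
wrist_force: [0.4, 0.3, -0.0]
finger_gap: 0.0004
grip_force: 0.4
```

Emit:
{"fn": "step_arm", "kwargs": {"moves": [[[0,-2,0],[0,0,0],0],[[1,-4,0],[0,0,0],0],[[2,-6,0],[0,0,0],0],[[2,-6,0],[0,0,0],0]]}}

```text
clock: 5.78
tcp_pos: [0.574, -0.0253, 0.1362]
orientation: [-0.0, 0.709, 0.705, -0.0]
wrist_force: [1.3, 0.4, -0.1]
finger_gap: 0.0004
grip_force: 0.4
```

Emit:
{"fn": "step_arm", "kwargs": {"moves": [[[1,-2,0],[0,0,0],0],[[1,-4,0],[0,0,0],0],[[2,-6,0],[0,0,0],0],[[2,-6,0],[0,0,0],0]]}}

```text
clock: 6.12
tcp_pos: [0.568, -0.0232, 0.1363]
orientation: [-0.0, 0.709, 0.705, -0.0]
wrist_force: [1.0, 0.3, 0.0]
finger_gap: 0.0003
grip_force: 0.4
```

Emit:
{"fn": "step_arm", "kwargs": {"moves": [[[1,-1.5,0],[0,0,0],0],[[1.5,-3,0],[0,0,0],0],[[2.5,-4.5,0],[0,0,0],0],[[2.5,-4.5,0],[0,0,0],0]]}}

```text
clock: 6.45
tcp_pos: [0.5636, -0.0207, 0.1363]
orientation: [-0.0, 0.709, 0.705, -0.0]
wrist_force: [1.1, -0.1, -1.1]
finger_gap: 0.0005
grip_force: 0.4
```

Emit:
{"fn": "step_arm", "kwargs": {"moves": [[[1,-1,0],[0,0,0],0],[[2,-2,0],[0,0,0],0],[[2.5,-3,0],[0,0,0],0],[[2.5,-3,0],[0,0,0],0]]}}

```text
clock: 6.78
tcp_pos: [0.5608, -0.0182, 0.1362]
orientation: [-0.0, 0.709, 0.705, -0.0]
wrist_force: [1.0, -0.6, 0.2]
finger_gap: -0.0001
grip_force: 0.4
```

Emit:
{"fn": "step_arm", "kwargs": {"moves": [[[1,-1,0],[0,0,0],0],[[2,-2,0],[0,0,0],0],[[3,-3,0],[0,0,0],0],[[3,-3,0],[0,0,0],0]]}}

```text
clock: 7.12
tcp_pos: [0.5578, -0.0152, 0.1363]
orientation: [-0.0, 0.709, 0.705, -0.0]
wrist_force: [0.4, -1.1, -0.6]
finger_gap: -0.0003
grip_force: 0.4
```

Emit:
{"fn": "step_arm", "kwargs": {"moves": [[[1,-1,0],[0,0,0],0],[[2,-2,0],[0,0,0],0],[[3,-2.5,0],[0,0,0],0],[[3,-2.5,0],[0,0,0],0]]}}

```text
clock: 7.45
tcp_pos: [0.5554, -0.0122, 0.1363]
orientation: [-0.0, 0.709, 0.705, -0.0]
wrist_force: [0.5, -0.2, -1.2]
finger_gap: -0.0
grip_force: 0.5
```

Emit:
{"fn": "step_arm", "kwargs": {"moves": [[[1,-1,0],[0,0,0],0],[[2,-1.5,0],[0,0,0],0],[[3,-2.5,0],[0,0,0],0],[[3,-2.5,0],[0,0,0],0]]}}

```text
clock: 7.78
tcp_pos: [0.5528, -0.0091, 0.1363]
orientation: [-0.0, 0.709, 0.705, -0.0]
wrist_force: [0.5, 0.7, -0.1]
finger_gap: -0.0002
grip_force: 0.5
```

Emit:
{"fn": "step_arm", "kwargs": {"moves": [[[1,-0.5,0],[0,0,0],0],[[2,-1.5,0],[0,0,0],0],[[3,-2,0],[0,0,0],0],[[3,-2,0],[0,0,0],0]]}}

```text
clock: 8.12
tcp_pos: [0.5509, -0.0061, 0.1363]
orientation: [-0.0, 0.709, 0.705, -0.0]
wrist_force: [0.2, -0.6, 0.3]
finger_gap: -0.0002
grip_force: 0.5
```

Emit:
{"fn": "step_arm", "kwargs": {"moves": [[[1,-0.5,0],[0,0,0],0],[[2,-1,0],[0,0,0],0],[[3,-2,0],[0,0,0],0],[[3,-2,0],[0,0,0],0]]}}

```text
clock: 8.45
tcp_pos: [0.5488, -0.0031, 0.1362]
orientation: [-0.0, 0.709, 0.705, -0.0]
wrist_force: [0.9, -0.3, 0.2]
finger_gap: 0.0
grip_force: 0.5
```

Emit:
{"fn": "step_arm", "kwargs": {"moves": [[[1,-0.5,0],[0,0,0],0],[[2,-1,0],[0,0,0],0],[[3,-1.5,0],[0,0,0],0],[[3,-1.5,0],[0,0,0],0]]}}

```text
clock: 8.78
tcp_pos: [0.5475, -0.0001, 0.1363]
orientation: [-0.0, 0.709, 0.705, -0.0]
wrist_force: [0.6, -0.7, -1.0]
finger_gap: -0.0
grip_force: 0.5
```

Run:
```python
from h import *
import cv2
f=lambda i:cv2.resize(i,None,fx=5,fy=5,interpolation=cv2.INTER_CUBIC)
i=imaging.read_camera("side")[:,:,::-1][170:260,330:410];j=imaging.read_camera("top")[:,:,::-1][130:220,330:410]
cv2.imwrite("pics/s4.png",np.hstack([f(j),f(i)]))
```

```text
(no output)
```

View pics/s4.png

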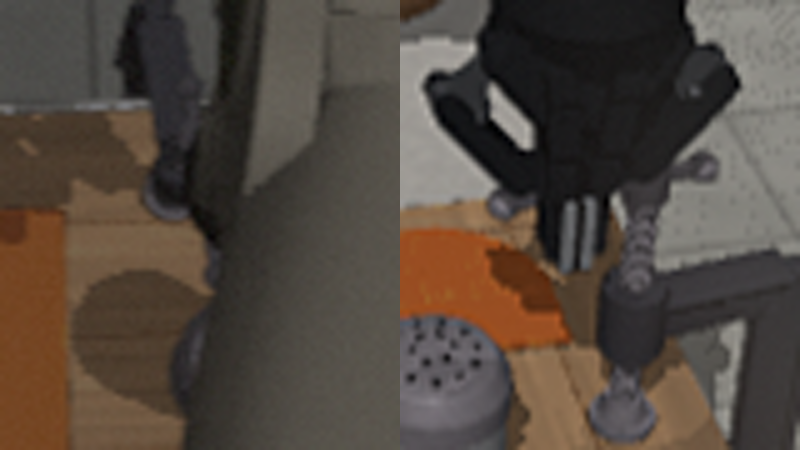

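The long arm's ball is now at about side px (351,211) and the short ball at about (391,203.4). The bar has gone nearly a full turn. I'll check its angle.

```bash
python3 -c "
from h import *
for z in (.160,.161):
  a=plane('side',(351,211),z);b=plane('side',(390.8,203.4),z);d=a-b
  print(a,b,np.hypot(*d[:2]),np.degrees(np.arctan2(d[1],d[0])))
from h import tri
"
```

```text
[0.5226 0.0091 0.16  ] [0.6123 0.0192 0.16  ] 0.09027423846652785 -173.5422029104624
[0.5222 0.0078 0.161 ] [0.6117 0.0179 0.161 ] 0.09008308067733412 -173.54220291046244
```

Turned 5.73 rad so far, and the bar height is about 0.160, so the stop is near. I'll use smaller steps.

Emit:
{"fn": "step_arm", "kwargs": {"moves": [[[1,-0.3,0],[0,0,0],0],[[2,-0.7,0],[0,0,0],0],[[3,-1,0],[0,0,0],0],[[3,-1,0],[0,0,0],0]]}}

```text
clock: 9.22
tcp_pos: [0.5465, 0.0029, 0.1363]
orientation: [-0.0, 0.709, 0.705, -0.0]
wrist_force: [1.4, -0.6, -1.1]
finger_gap: 0.0
grip_force: 0.5
```

Emit:
{"fn": "step_arm", "kwargs": {"moves": [[[1,-0.3,0],[0,0,0],0],[[2,-0.6,0],[0,0,0],0],[[3,-0.8,0],[0,0,0],0],[[3,-0.8,0],[0,0,0],0]]}}

```text
clock: 9.55
tcp_pos: [0.5459, 0.0058, 0.1363]
orientation: [0.0, 0.709, 0.705, -0.0]
wrist_force: [1.3, -1.3, -0.3]
finger_gap: 0.0
grip_force: 0.6
```

Emit:
{"fn": "step_arm", "kwargs": {"moves": [[[1,-0.2,0],[0,0,0],0],[[2,-0.3,0],[0,0,0],0],[[3,-0.5,0],[0,0,0],0],[[3,-0.5,0],[0,0,0],0]]}}

```text
clock: 9.88
tcp_pos: [0.5453, 0.0089, 0.1363]
orientation: [0.0, 0.709, 0.705, -0.0]
wrist_force: [1.0, -0.5, 0.1]
finger_gap: 0.0003
grip_force: 0.6
```

Emit:
{"fn": "step_arm", "kwargs": {"moves": [[[1,0,0],[0,0,0],0],[[2,-0.2,0],[0,0,0],0],[[3,-0.3,0],[0,0,0],0],[[3,-0.3,0],[0,0,0],0]]}}

```text
clock: 10.22
tcp_pos: [0.5451, 0.0119, 0.1363]
orientation: [-0.0, 0.709, 0.705, -0.0]
wrist_force: [0.8, -2.5, -0.1]
finger_gap: 0.0
grip_force: 0.6
```

Emit:
{"fn": "step_arm", "kwargs": {"moves": [[[1,0,0],[0,0,0],0],[[2,0,0],[0,0,0],0],[[2,0,0],[0,0,0],0]]}}

```text
clock: 10.47
tcp_pos: [0.5451, 0.0139, 0.1363]
orientation: [-0.0, 0.709, 0.705, -0.0]
wrist_force: [0.1, -1.5, 0.2]
finger_gap: 0.0001
grip_force: 0.6
```

Emit:
{"fn": "step_arm", "kwargs": {"moves": [[[1,0,0],[0,0,0],0],[[2,0,0],[0,0,0],0],[[3,0,0],[0,0,0],0],[[3,0,0],[0,0,0],0]]}}

```text
clock: 10.8
tcp_pos: [0.545, 0.0169, 0.1363]
orientation: [-0.0, 0.709, 0.705, -0.0]
wrist_force: [0.8, -2.3, -0.7]
finger_gap: -0.0001
grip_force: 0.6
```

Emit:
{"fn": "step_arm", "kwargs": {"moves": [[[1,0,0],[0,0,0],0],[[2,0,0],[0,0,0],0],[[3,0.2,0],[0,0,0],0],[[3,0.2,0],[0,0,0],0]]}}

```text
clock: 11.13
tcp_pos: [0.5453, 0.0199, 0.1363]
orientation: [-0.0, 0.709, 0.705, -0.0]
wrist_force: [-0.3, -1.4, 0.7]
finger_gap: -0.0005
grip_force: 0.6
```

Emit:
{"fn": "step_arm", "kwargs": {"moves": [[[1,0.1,0],[0,0,0],0],[[2,0.3,0],[0,0,0],0],[[3,0.4,0],[0,0,0],0],[[3,0.4,0],[0,0,0],0]]}}

```text
clock: 11.47
tcp_pos: [0.5457, 0.0228, 0.1362]
orientation: [-0.0, 0.709, 0.705, -0.0]
wrist_force: [0.0, -1.4, -0.5]
finger_gap: -0.0002
grip_force: 0.6
```

Emit:
{"fn": "step_arm", "kwargs": {"moves": [[[1,0.2,0],[0,0,0],0],[[2,0.4,0],[0,0,0],0],[[3,0.6,0],[0,0,0],0],[[3,0.6,0],[0,0,0],0]]}}

```text
clock: 11.8
tcp_pos: [0.5464, 0.0259, 0.1362]
orientation: [-0.0, 0.709, 0.705, -0.0]
wrist_force: [-0.3, -1.9, 0.2]
finger_gap: -0.0001
grip_force: 0.7
```

Emit:
{"fn": "step_arm", "kwargs": {"moves": [[[1,0.3,0],[0,0,0],0],[[2,0.5,0],[0,0,0],0],[[3,0.8,0],[0,0,0],0],[[3,0.8,0],[0,0,0],0]]}}

```text
clock: 12.13
tcp_pos: [0.5472, 0.0289, 0.1363]
orientation: [-0.0, 0.709, 0.705, -0.0]
wrist_force: [-0.1, -1.1, -0.7]
finger_gap: -0.0002
grip_force: 0.7
```

Emit:
{"fn": "step_arm", "kwargs": {"moves": [[[1,0.3,0],[0,0,0],0],[[2,0.6,0],[0,0,0],0],[[3,1,0],[0,0,0],0],[[3,1,0],[0,0,0],0]]}}

```text
clock: 12.47
tcp_pos: [0.5482, 0.0319, 0.1362]
orientation: [-0.0, 0.709, 0.705, -0.0]
wrist_force: [0.6, -1.6, -0.5]
finger_gap: -0.0
grip_force: 0.7
```

Emit:
{"fn": "step_arm", "kwargs": {"moves": [[[1,0.4,0],[0,0,0],0],[[2,0.8,0],[0,0,0],0],[[3,1.3,0],[0,0,0],0],[[3,1.3,0],[0,0,0],0]]}}

```text
clock: 12.8
tcp_pos: [0.5496, 0.0349, 0.1363]
orientation: [0.0, 0.709, 0.705, 0.0]
wrist_force: [-0.3, -1.9, 0.5]
finger_gap: 0.0003
grip_force: 0.7
```

Emit:
{"fn": "step_arm", "kwargs": {"moves": [[[1,0.5,0],[0,0,0],0],[[2,1,0],[0,0,0],0],[[3,1.5,0],[0,0,0],0],[[3,1.5,0],[0,0,0],0]]}}

```text
clock: 13.13
tcp_pos: [0.5511, 0.0379, 0.1362]
orientation: [-0.0, 0.709, 0.705, 0.0]
wrist_force: [-0.6, -1.8, 0.5]
finger_gap: 0.0002
grip_force: 0.6
```

Emit:
{"fn": "step_arm", "kwargs": {"moves": [[[1,0.6,0],[0,0,0],0],[[2,1.2,0],[0,0,0],0],[[2.7,1.8,0],[0,0,0],0],[[2.7,1.8,0],[0,0,0],0]]}}

```text
clock: 13.47
tcp_pos: [0.5526, 0.0402, 0.1361]
orientation: [0.0, 0.709, 0.705, -0.001]
wrist_force: [-2.0, -3.2, -0.0]
finger_gap: 0.0001
grip_force: 1.7
```

Force rose to 3.8 N and the tool lagged behind the command, so the stop has been reached. One small press more.

Emit:
{"fn": "step_arm", "kwargs": {"moves": [[[0.8,0.6,0],[0,0,0],0],[[0.8,0.6,0],[0,0,0],0],[[0.8,0.6,0],[0,0,0],0]]}}

```text
clock: 13.72
tcp_pos: [0.5531, 0.0409, 0.1361]
orientation: [-0.0, 0.709, 0.705, -0.0]
wrist_force: [-1.5, -3.7, -0.3]
finger_gap: 0.0001
grip_force: 2.2
```

Emit:
{"fn": "step_arm", "kwargs": {"moves": [[[0.8,0.6,0],[0,0,0],0],[[1.6,1.2,0],[0,0,0],0],[[1.6,1.2,0],[0,0,0],0]]}}

```text
clock: 13.97
tcp_pos: [0.554, 0.0422, 0.136]
orientation: [-0.0, 0.709, 0.705, -0.001]
wrist_force: [-3.7, -5.8, -0.4]
finger_gap: 0.0001
grip_force: 2.9
```

Emit:
{"fn": "step_arm", "kwargs": {"moves": [[[0.8,0.6,0],[0,0,0],0],[[1.6,1.2,0],[0,0,0],0],[[1.6,1.2,0],[0,0,0],0],[[1.6,1.2,0],[0,0,0],0]]}}

```text
clock: 14.3
tcp_pos: [0.5548, 0.0433, 0.1358]
orientation: [-0.0, 0.709, 0.705, -0.002]
wrist_force: [-3.2, -6.2, 0.6]
finger_gap: -0.0003
grip_force: 3.6
```

Emit:
{"fn": "step_arm", "kwargs": {"moves": [[[1,0.7,0],[0,0,0],0],[[2,1.4,0],[0,0,0],0],[[2,1.4,0],[0,0,0],0],[[2,1.4,0],[0,0,0],0]]}}

```text
clock: 14.63
tcp_pos: [0.5557, 0.0448, 0.1357]
orientation: [-0.0, 0.709, 0.705, -0.002]
wrist_force: [-5.3, -9.2, 0.4]
finger_gap: 0.0001
grip_force: 4.5
```

Run:
```python
from h import *
import cv2
f=lambda i:cv2.resize(i,None,fx=5,fy=5,interpolation=cv2.INTER_CUBIC)
i=imaging.read_camera("side")[:,:,::-1][170:260,320:410]
cv2.imwrite("pics/s5.png",f(i)); s=telemetry.get_state();print(s["wrist_force"],s["tcp_pos"],s["finger_gap"])
```

```text
[-5.2595 -7.9394 -0.2429] [0.5557 0.0448 0.1357] 0.00019472756704241986
```

View pics/s5.png

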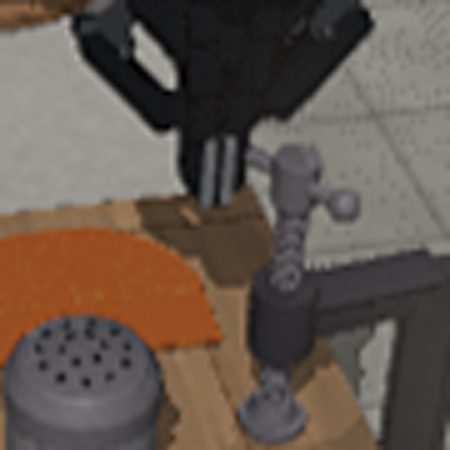

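The finger bears on the bar at about 10 N with the pad down on the board (crop about (272,415)). That is finger-tight, so I'll back straight off and lift.

Emit:
{"fn": "step_arm", "kwargs": {"moves": [[[-4,-3,0],[0,0,0],0],[[-10,-7,0],[0,0,0],0],[[-17,-13,0],[0,0,0],0],[[-23,-18,0],[0,0,0],0],[[-23,-18,-25],[0,0,0],0],[[-23,-18,-50],[0,0,0],0],[[-23,-18,-80],[0,0,0],0],[[-23,-18,-80],[0,0,0],0]]}}

```text
clock: 15.35
tcp_pos: [0.542, 0.0233, 0.2223]
orientation: [0.003, 0.709, 0.705, 0.003]
wrist_force: [1.2, -0.2, 0.8]
finger_gap: 0.0003
grip_force: 0.0
```

Emit:
{"fn": "step_arm", "kwargs": {"moves": [[[-30,-30,0],[0,0,0],0],[[-60,-60,0],[0,0,0],0],[[-90,-90,0],[0,0,0],0],[[-120,-110,0],[0,0,0],0],[[-150,-120,0],[0,0,0],0],[[-170,-120,0],[0,0,0],0],[[-170,-120,0],[0,0,0],0]]}}

```text
clock: 15.93
tcp_pos: [0.4182, -0.1491, 0.2165]
orientation: [0.001, 0.71, 0.704, 0.0]
wrist_force: [0.4, 0.1, 0.6]
finger_gap: 0.0001
grip_force: 0.0
```

Run:
```python
from h import *
import cv2
f=lambda i:cv2.resize(i,None,fx=5,fy=5,interpolation=cv2.INTER_CUBIC)
i=imaging.read_camera("side")[:,:,::-1][180:255,335:415];j=imaging.read_camera("top")[:,:,::-1][130:205,330:410]
cv2.imwrite("pics/s6.png",np.hstack([f(j),f(i)]));print(telemetry.get_state()["wrist_force"])
```

```text
[ 0.141   0.7721 -0.9847]
```

View pics/s6.png

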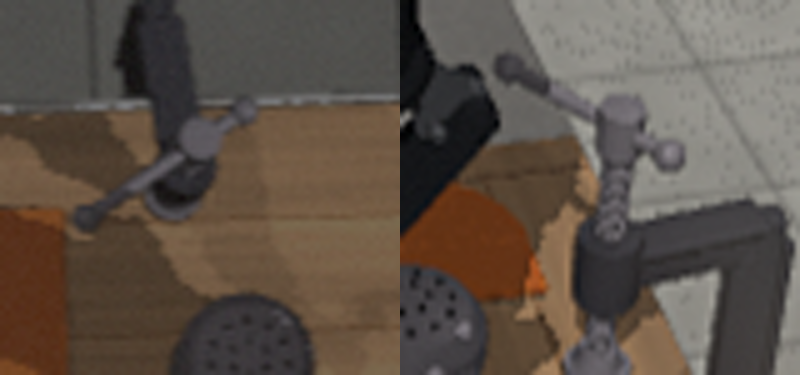

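The bar has stayed where it was pressed, at about 124° (6.8 rad turned), and the dredger and scraper have not moved. I'm handing in.

```bash
python3 -c "
from workcell import env
print(env.hand_in())"
```

```text
the job is handed in; nothing more can be done
None
```

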